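# Refit the frame warmer's control knob and hold it in

### The job

The control knob has come off the frame warmer and the warmer needs resetting. First press the warmer's round standby button fully down and let it spring back up; then take the knob from the bench, turn it so that its D-shaped bore matches the flat of the upright spindle, push it fully home and keep pressing, so that the spindle is pushed all the way in against its spring. Finish in that state, still holding the knob pressed in, and leave the other things on the bench alone.

Things in the scene. Friction and masses are not known exactly. Their poses are not given: they have to be found in the camera images.
- warmer: Hot-air frame warmer, fixed to the bench: white housing on a blue-grey foot, 170 (x) x 270 (y) x 62 mm high, its flat top the control deck; origin centre of underside; at yaw 0 its front faces the robot (-x). At its left end (local y 48 to 128 mm) a block with a round air outlet rises to 116 mm. Local axes: spindle at x -20, y -20 mm; standby button at x -20, y -95 mm.
- standby (a joint): Travel of the standby button, m: 0 up, 0.006 fully down. Spring: starts to move at 1.5 N, fully down at 5 N. Moves straight down.
- standby_top (a point): Centre of the top face of the standby button: plain grey plastic disc, 24 mm diameter, in a 40 mm steel ring 7 mm high, top 13 mm above the deck. z up.
- spindle_push (a joint): How far the control spindle is pushed down into the deck, m: 0 sprung out, 0.004 fully in. Spring: starts to move at 4 N, fully in at 8 N.
- spindle_end (a point): Centre of the upper end of the bare, upright steel control spindle, 21 mm above the deck when sprung out. 10 mm diameter with one flat over its whole length, 2 mm from the axis; round edge of the end chamfered 1.2 mm. z up along the axis; the frame turns with the spindle and +x points squarely out of the flat. It stands at any setting and turns with light drag (0.012 N m).
- knob: Loose black plastic knob standing upright on the bench, 40 to 85 g: round skirt 44 mm diameter, 16 mm high, on it an upright bar grip 15 mm wide (local y), 40 mm long (local x), top 38 mm above the underside. Origin: centre of the underside, z up. The bar end that tapers to a point, with a white line on top, points to local +x, the side of the bore's flat.
- knob_bore (a point): Mouth of the D-shaped bore, centre of the knob's underside, axes as the knob's. 11 mm diameter, 14 mm deep, flat 2.3 mm from the axis on the local +x (pointer) side, round part of the mouth chamfered 1 mm. Flat faces flat. Fully home the spindle end touches the bore's bottom: the underside is 14 mm below the spindle end, 7 mm above the deck with the spindle out, 3 mm with it pushed in.
- lens_box: Bystander: blue compartment box with a clear lid, 160 x 230 x 46 mm, lying beyond the work. Origin at the centre of its underside.
- glasses_case: Bystander: black hard spectacle case, 62 x 160 x 39 mm. Origin at the centre of its underside.
- driver: Bystander: small screwdriver, 150 mm long along its local x, 26 mm thick black handle. Origin at the middle of its length, on its underside.
- spray: Bystander: lens-spray bottle, 38 mm diameter, 120 mm tall, upright. Origin at the centre of its underside.

How it is judged:
On the way, in this order (a step that is already met when the one before it is completed fails the run):
1. the standby button is pressed fully down (value of joint standby above 0.005 m), for 0.04 s.
2. the standby button has sprung back up (value of joint standby below 0.001 m), for 0.04 s.
3. the knob is fully home on the spindle, flat to flat (z of knob in the frame of spindle_end below -0.0125 m and horizontal distance between knob and spindle_end below 0.003 m and angle between knob's own z axis and vertical below 0.12 rad and angle between the x axis of knob and the x axis of spindle_end, either way round below 0.35 rad), for 0.2 s.
At the end, for the whole second after the job is handed in: For the last second the fingers hold the knob (over 2 N) and press the spindle over 3 of its 4 mm in; the knob is still, home (spindle end over 12.5 mm into the 14 mm bore), axes within 3 mm, tilt under 0.12 rad, flats within 0.35 rad; the button is up; nothing else was shifted over 25 mm (all of step 3 and value of joint spindle_push above 0.003 m and contact force between the fingers and knob above 2 N and value of joint standby below 0.001 m and linear speed of knob below 0.02 m/s); the arm keeps its last pose, push and grip.
It fails at once if a bystander (box, spectacle case, screwdriver, spray bottle) is shifted more than 25 mm (distance of any of lens_box, glasses_case, driver, spray from where it was at the start of the episode above 0.025 m).
It also fails if it takes over 54 s, if anything falls off the work surface, if the arm or the gripper's body presses on something with over 40 N, if the wrist force passes 120 N, or if a joint passes its speed limit or range.

### The arm

A 7-joint arm with a two-finger parallel gripper is mounted at the origin on the work surface. World frame = base frame: x ahead of the robot, y to its left, z up, the work surface at z = 0. Lengths are in m, angles in rad, forces in N, time in s.
With the tool pointing down it reaches from about 0.425 to 0.925 m from the base axis. Payload 6.8 kg.
Tool frame: the origin (TCP) lies on the front face of the gripper's body, between the roots of the fingers; the fingertips stand 73 mm ahead of it and the grasp point (between the pads) lies 54 mm ahead of it; z points along the fingers, y is the line along which they close (so a half turn about z gives the same grasp; the last joint's range is limited). The gripper opens to 85 mm and grips with 20 to 120 N. Pads are 22 mm wide; open, the fingers measure 114 mm over their backs; the gripper's body (76 mm by 85 mm) begins 54 mm behind the grasp point. The pads swing forward as they close: fully open they stand 13 mm farther back than shut.
Start: joints at [-1.257, 0.477, 0.022, 1.555, -0.011, 1.109, -0.083], TCP at [0.276, 0.616, 0.304] pointing down, gripper open.
Joint ranges: [-2.96, 2.96], [-0.34, 2.1], [-1.41, 1.46], [0.24, 2.44], [-1.37, 4.51], [0.17, 1.92], [-2.96, 2.96]. Speed limits (rad/s): [2.39, 2.39, 3.14, 3.14, 3.14, 3.14, 3.14].

### API

Orientations are given as a unit quaternion [w, x, y, z].
In Python, from station import bot, optics gives the robot as it stands.
- The arm moves only by the tool drive_tool, never from a script. Its argument "deltas" is a list of rows, each an object with "gripper": the closure in counts, from 0 (fully open) to 255 (shut); "offset": the shift along the tool's x, y, z in units of 1000 mm (1.0 is 1000 mm), a list of three; "angular": the turn, a rotation vector about the tool's x, y, z in units of 45 degrees (1.0 is 45 degrees), a list of three. In form: [{"gripper": gripper, "offset": [dx, dy, dz], "angular": [rx, ry, rz]}, ...]. A call has 1 to 5 rows; each row is the pose to reach, as a shift and turn from the pose commanded when the call began, along the tool's axes at that moment; what a row does not reach only later rows make up. A row lasts 1/10 s, in which the tool goes at most 50 mm and 8.59 degrees, less where a joint would pass 70% of its speed; a pose out of reach is approached as far as the arm can. A call with a number of a shift or a turn outside -1 to 1 is refused whole. A call with a gripper value outside its range is refused whole. The fingers move at their own pace and stop on an object; "grip_force" is the grip in N (left out, the last holds). Time passes only in rows, so rows that repeat a pose let the fingers close. It gives the time, the measured TCP pose, the force, the opening and the grip force at its end, in the units of the state.
- bot.get_obs(): the state, without advancing time (a new reading comes with each control period).
- optics.read_camera(name): name is "side" or "top" or "wrist"; returns the picture (400x640x3 uint8, blue, green, red); there is no depth.
- optics.camera_model(name): a dict with "fx", "fy", "cx", "cy" (pixels), "cam_to_world" (4x4, takes a point from camera to world coordinates). Camera axes: x right, y up, looking along -z (the intrinsics and any distortion apply to the point x, -y, -z); pixel columns grow to the right and rows downward; lengths in m; the calibration is good to about 2 mm. A picture is of the moment at which its call begins: read the wrist's pose just before it. camera_model takes no time and is no camera call; for the wrist camera it gives the pose at the moment of the call.
- bot.hand_in(): hands the job in; it is judged then, once.
The state is a dict: "t": time; "q": joint angles; "joint_vel": joint speeds; "joint_torque": joint torques, N m; "eef_pos": TCP position; "tool_rot": TCP orientation; "contact_force": force on the tool from outside, world axes, zero at the start; "torque": the same for the moment, N m; "gripper_width": opening from 0.0 (shut) to 1.0 (fully open); "grasp_force": force on a finger pad.
Only numpy, scipy, OpenCV 4.12 (cv2) and the standard library are available. Lean on these libraries where they do the work, as an engineer would, in place of code of your own. Each camera call takes 0.05 s, during which the arm holds its last target. There are 200 camera calls.

## Working session

There is one attempt and no reset: what is moved stays moved. The work goes in short steps, Python scripts to look and compute and a tool call to move; the robot and the scene stay as the last step left them, time stands still between calls to the robot, and variables do not carry over. Pictures are saved under pics/ and viewed, at most 10 in all, crops included, and the job is handed in when it is done.

Besides the shell and the picture viewer there is one more tool, called after "Request:" in YAML: its name, and indented under it one key for each argument. drive_tool: Moves the arm, as the interface text tells. Its arguments: {"type":"object","properties":{"deltas":{"type":"array"},"grip_force":{"type":"number"}},"required":["deltas"]}

```bash
mkdir -p pics; cat > h.py <<'E'
import numpy as np, cv2
from station import bot, optics
from scipy.spatial.transform import Rotation as R
def ray(m,u,v):
    T=np.array(m["cam_to_world"]); d=np.array([(u-m["cx"])/m["fx"],-(v-m["cy"])/m["fy"],-1])
    return T[:3,3],T[:3,:3]@d
def onz(m,u,v,z):
    o,d=ray(m,u,v); return o+d*(z-o[2])/d[2]
def proj(m,p):
    T=np.array(m["cam_to_world"]); c=T[:3,:3].T@(np.array(p)-T[:3,3])
    return m["cx"]+m["fx"]*c[0]/-c[2], m["cy"]-m["fy"]*c[1]/-c[2]
def rot(o): 
    w,x,y,z=o["tool_rot"]; return R.from_quat([x,y,z,w])
def delta(p,Rt=None):
    "world TCP target -> offset in tool axes"
    o=bot.get_obs(); return rot(o).inv().apply(np.array(p)-o["eef_pos"])
E
python3 - <<'E'
from h import *
o=bot.get_obs(); print({k:np.round(v,3) for k,v in o.items()}); print(rot(o).as_matrix().round(3))
for n in("top","side","wrist"):
    m=optics.camera_model(n); cv2.imwrite(f"pics/{n}0.png",optics.read_camera(n)); print(n,{k:np.round(v,3) for k,v in m.items()})
E
```

```text
{'t': np.float64(0.0), 'q': array([-1.257,  0.478,  0.022,  1.556, -0.012,  1.109, -0.083]), 'joint_vel': array([ 0.001,  0.001,  0.   ,  0.001,  0.   ,  0.001, -0.002]), 'joint_torque': array([-1.0000e-03, -5.9647e+01,  1.6080e+00, -2.8119e+01,  1.2000e-02,
        1.0000e-02,  0.0000e+00]), 'eef_pos': array([0.276, 0.615, 0.303]), 'tool_rot': array([-0.   ,  0.209,  0.978, -0.001]), 'contact_force': array([ 0.993, -0.265,  1.098]), 'torque': array([0.047, 0.021, 0.017]), 'grasp_force': np.float64(0.0), 'gripper_width': np.float64(0.998)}
[[-0.912  0.409 -0.001]
 [ 0.409  0.912 -0.002]
 [-0.    -0.002 -1.   ]]
top {'fx': np.float64(395.736), 'fy': np.float64(395.736), 'cx': np.float64(316.414), 'cy': np.float64(194.604), 'cam_to_world': array([[-0.007,  0.998, -0.065,  0.521],
       [-1.   , -0.008, -0.014, -0.034],
       [-0.014,  0.065,  0.998,  1.448],
       [ 0.   ,  0.   ,  0.   ,  1.   ]])}
side {'fx': np.float64(430.749), 'fy': np.float64(430.749), 'cx': np.float64(317.256), 'cy': np.float64(193.037), 'cam_to_world': array([[ 0.872,  0.34 , -0.352,  0.103],
       [-0.489,  0.578, -0.653, -0.927],
       [-0.019,  0.742,  0.67 ,  1.003],
       [ 0.   ,  0.   ,  0.   ,  1.   ]])}
wrist {'fx': np.float64(290.03), 'fy': np.float64(290.03), 'cx': np.float64(316.068), 'cy': np.float64(199.289), 'cam_to_world': array([[ 0.408, -0.88 , -0.244,  0.214],
       [ 0.913,  0.393,  0.111,  0.644],
       [-0.002, -0.268,  0.963,  0.373],
       [ 0.   ,  0.   ,  0.   ,  1.   ]])}
```

View pics/top0.png

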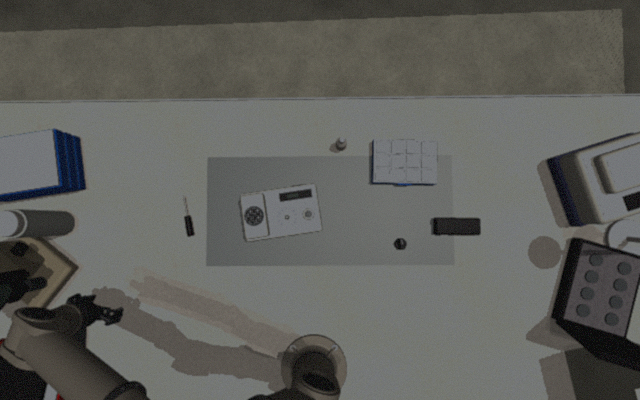

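View pics/side0.png

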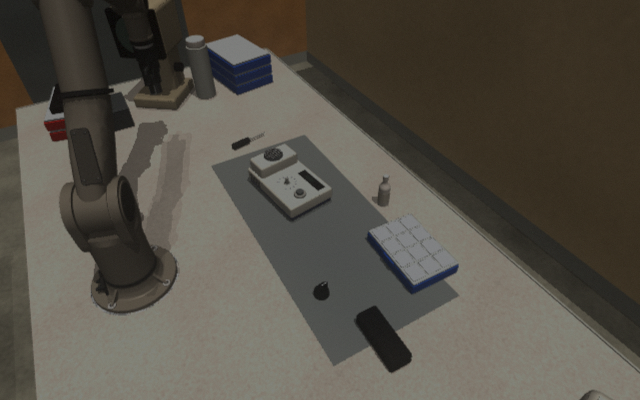

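Top view: warmer at (240–322, 185–240), spindle about (286,217), button about (307,214), knob at (400,243), glasses case at (456,226). The side view agrees.

```bash
python3 - <<'E'
from h import *
m=optics.camera_model("top")
b=onz(m,307.5,214,.075);s=onz(m,286,217,.083);k=onz(m,400,243,.03);print(b,s,k)
a=np.arctan2(*( (s-b)[:2]*[-1,1]));print("yaw",a)
o=bot.get_obs()
for n,p in(("b",b),("s",s),("k",k)):
    print(n,delta([p[0],p[1],.303]).round(3), [delta([p[0]-.0,p[1],.25]).round(3)])
im=cv2.imread("pics/top0.png")
cv2.imwrite("pics/t1.png",np.hstack([cv2.resize(im[180:245,235:330],None,fx=5,fy=5,interpolation=2),cv2.resize(im[225:260,380:420],(325,325),interpolation=2)])[:, :800]*2)
E
```

```text
[0.54361661 0.01601072 0.075     ] [0.5336686  0.08993714 0.083     ] [ 0.43915839 -0.3105201   0.03      ]
yaw 0.13376285054825562
b [-0.489 -0.437  0.001] [array([-0.489, -0.437,  0.054])]
s [-0.45  -0.374  0.001] [array([-0.45 , -0.374,  0.054])]
k [-0.528 -0.778  0.001] [array([-0.528, -0.778,  0.054])]
```

Request:
drive_tool:
  deltas:
    - {"gripper":255,"offset":[-0.49,-0.437,0],"angular":[0,0,0]}
    - {"gripper":255,"offset":[-0.49,-0.437,0],"angular":[0,0,0]}
    - {"gripper":255,"offset":[-0.49,-0.437,0],"angular":[0,0,0]}
    - {"gripper":255,"offset":[-0.49,-0.437,0],"angular":[0,0,0]}
    - {"gripper":255,"offset":[-0.49,-0.437,0],"angular":[0,0,0]}
  grip_force: 40

```text
t: 0.65
eef_pos: [0.3789, 0.3856, 0.3038]
tool_rot: [-0.0, 0.209, 0.978, -0.0]
contact_force: [0.9, 0.1, -0.4]
gripper_width: 0.143
grasp_force: 0.0
```

Request:
drive_tool:
  deltas:
    - {"gripper":255,"offset":[-0.3,-0.27,0],"angular":[0,0,0]}
    - {"gripper":255,"offset":[-0.3,-0.27,0],"angular":[0,0,0]}
    - {"gripper":255,"offset":[-0.3,-0.27,0],"angular":[0,0,0]}
    - {"gripper":255,"offset":[-0.3,-0.27,0],"angular":[0,0,0]}
    - {"gripper":255,"offset":[-0.3,-0.27,0],"angular":[0,0,0]}

```text
t: 1.15
eef_pos: [0.4798, 0.157, 0.304]
tool_rot: [0.0, 0.209, 0.978, 0.0]
contact_force: [0.6, 0.8, 0.1]
gripper_width: 0.003
grasp_force: 0.0
```

Request:
drive_tool:
  deltas:
    - {"gripper":255,"offset":[-0.12,-0.105,0.04],"angular":[0,0,0]}
    - {"gripper":255,"offset":[-0.12,-0.105,0.04],"angular":[0,0,0]}
    - {"gripper":255,"offset":[-0.12,-0.105,0.04],"angular":[0,0,0]}
    - {"gripper":255,"offset":[-0.12,-0.105,0.04],"angular":[0,0,0]}
    - {"gripper":255,"offset":[-0.12,-0.105,0.04],"angular":[0,0,0]}

```text
t: 1.65
eef_pos: [0.5462, 0.0107, 0.2631]
tool_rot: [-0.0, 0.212, 0.977, -0.001]
contact_force: [-1.3, 1.3, -0.2]
gripper_width: -0.001
grasp_force: 0.0
```

```bash
python3 - <<'E'
from h import *
o=bot.get_obs();print(o["eef_pos"],o["q"].round(2))
m=optics.camera_model("wrist"); im=optics.read_camera("wrist");cv2.imwrite("pics/w1.png",im)
print(np.round(m["cam_to_world"],3)); np.save("w1.npy",m["cam_to_world"])
for p in([.5436,.016,.075],[.5337,.0899,.083]):print(proj(m,p))
E
```

```text
[0.54616209 0.01074294 0.26308221] [-0.39  0.32  0.31  1.92 -0.12  0.92  1.13]
[[ 0.414 -0.878 -0.243  0.485]
 [ 0.91   0.398  0.112  0.039]
 [-0.002 -0.267  0.964  0.333]
 [ 0.     0.     0.     1.   ]]
(np.float64(320.1513305032288), np.float64(190.5519905351199))
(np.float64(394.4865214606922), np.float64(147.7631832947606))
```

View pics/w1.png

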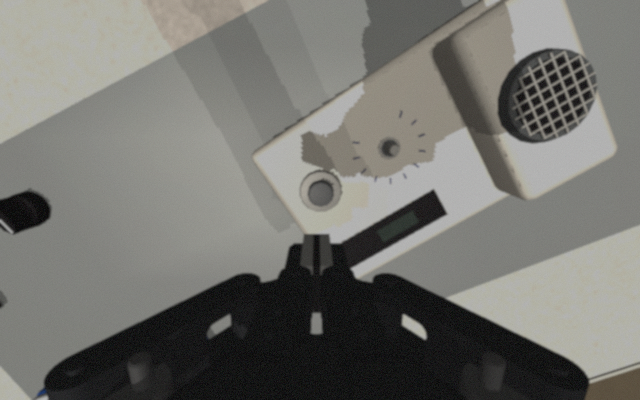

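Wrist view: button disc centred (320,190), spindle tip about (392,148), both matching the top-view estimate to about 1 mm. Knob at (25,212).

Request:
drive_tool:
  deltas:
    - {"gripper":255,"offset":[0.005,0.003,0.05],"angular":[0,0,0]}
    - {"gripper":255,"offset":[0.005,0.003,0.09],"angular":[0,0,0]}
    - {"gripper":255,"offset":[0.005,0.003,0.108],"angular":[0,0,0]}
    - {"gripper":255,"offset":[0.005,0.003,0.113],"angular":[0,0,0]}
    - {"gripper":255,"offset":[0.005,0.003,0.113],"angular":[0,0,0]}

```text
t: 2.2
eef_pos: [0.5422, 0.0204, 0.1509]
tool_rot: [-0.001, 0.208, 0.978, 0.0]
contact_force: [-0.6, 0.9, 1.9]
gripper_width: -0.001
grasp_force: 0.9
```

Request:
drive_tool:
  deltas:
    - {"gripper":255,"offset":[0,0,0.003],"angular":[0,0,0]}
    - {"gripper":255,"offset":[0,0,0.005],"angular":[0,0,0]}
    - {"gripper":255,"offset":[0,0,0.007],"angular":[0,0,0]}
    - {"gripper":255,"offset":[0,0,0.007],"angular":[0,0,0]}

```text
t: 2.6
eef_pos: [0.5437, 0.0196, 0.1456]
tool_rot: [0.001, 0.209, 0.978, 0.001]
contact_force: [-3.6, 1.7, 12.3]
gripper_width: 0.0
grasp_force: 5.9
```

Request:
drive_tool:
  deltas:
    - {"gripper":255,"offset":[0,0,0.002],"angular":[0,0,0]}
    - {"gripper":255,"offset":[0,0,0.003],"angular":[0,0,0]}
    - {"gripper":255,"offset":[0,0,0.003],"angular":[0,0,0]}

```text
t: 2.9
eef_pos: [0.5438, 0.0196, 0.145]
tool_rot: [0.001, 0.209, 0.978, 0.002]
contact_force: [-12.3, 3.6, 40.0]
gripper_width: -0.001
grasp_force: 19.8
```

```bash
python3 - <<'E'
from h import *
o=bot.get_obs();print(o["eef_pos"],o["contact_force"])
im=optics.read_camera("wrist");cv2.imwrite("pics/w2.png",im)
E
```

```text
[0.54379418 0.01961032 0.14503767] [-12.28737322   3.61257235  39.97347343]
```

View pics/w2.png

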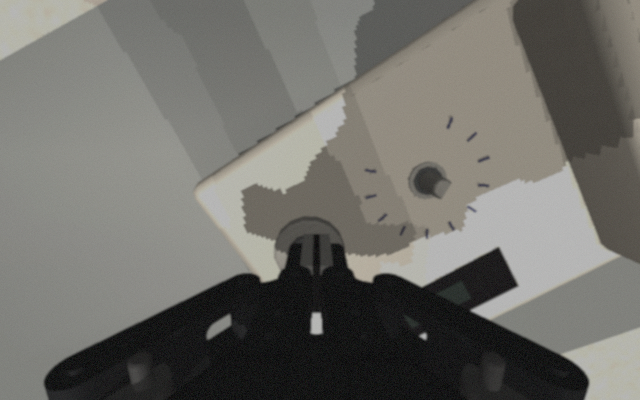

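Fingers bottomed on the button against a hard stop (about 6 mm travel, 40 N). The spindle is at (430,180), with a bright patch on its lower-right side. Lifting off and taking a closer look at the spindle.

Request:
drive_tool:
  deltas:
    - {"gripper":255,"offset":[0,0,-0.02],"angular":[0,0,0]}
    - {"gripper":255,"offset":[0,0,-0.045],"angular":[0,0,0]}
    - {"gripper":255,"offset":[0.005,0.04,-0.05],"angular":[0,0,0]}
    - {"gripper":255,"offset":[0.008,0.06,-0.05],"angular":[0,0,0]}
    - {"gripper":255,"offset":[0.008,0.06,-0.05],"angular":[0,0,0]}

```text
t: 3.45
eef_pos: [0.5611, 0.0807, 0.1917]
tool_rot: [0.001, 0.207, 0.978, 0.001]
contact_force: [0.6, 0.1, 0.4]
gripper_width: -0.001
grasp_force: 0.0
```

```bash
python3 - <<'E'
from h import *
m=optics.camera_model("wrist"); im=optics.read_camera("wrist");cv2.imwrite("pics/w3.png",im);np.save("w3.npy",m["cam_to_world"])
u,v=proj(m,[.5337,.0899,.083]);print(u,v,bot.get_obs()["contact_force"])
u,v=int(u),int(v);cv2.imwrite("pics/w3c.png",cv2.resize(np.clip(im[v-40:v+40,u-50:u+50].astype(float)*1.5,0,255).astype('u1'),(750,600),interpolation=2));print(u-50,v-40)
E
```

```text
310.78105599335385 182.81969366005237 [ 0.10334799 -0.51708809 -0.13785866]
260 142
```

View pics/w3c.png

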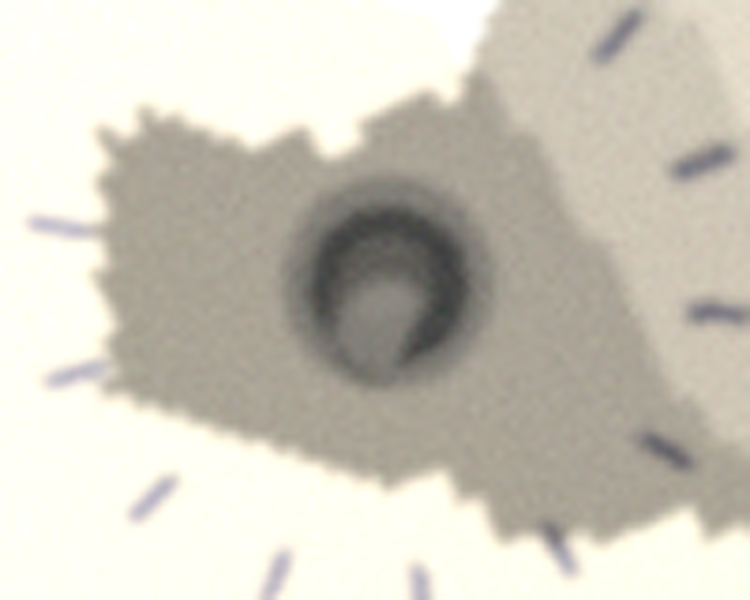

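The crop shows the spindle end as a pale D around (375,320), with the flat edge apparently on its right. I need a closer, straighter view.

Request:
drive_tool:
  deltas:
    - {"gripper":255,"offset":[-0.021,-0.003,0.02],"angular":[0,0,0]}
    - {"gripper":255,"offset":[-0.021,-0.003,0.038],"angular":[0,0,0]}
    - {"gripper":255,"offset":[-0.021,-0.003,0.038],"angular":[0,0,0]}

```text
t: 3.8
eef_pos: [0.5764, 0.0633, 0.1508]
tool_rot: [-0.002, 0.211, 0.978, -0.001]
contact_force: [0.7, 0.5, -0.4]
gripper_width: 0.004
grasp_force: 0.0
```

```bash
python3 - <<'E'
from h import *
m=optics.camera_model("wrist"); im=np.mean([optics.read_camera("wrist").astype(float) for _ in range(8)],0);np.save("w4.npy",im);np.save("w4m.npy",m["cam_to_world"])
print(np.round(m["cam_to_world"],4))
u,v=proj(m,[.5337,.0899,.083]);print(u,v,bot.get_obs()["eef_pos"],bot.get_obs()["contact_force"])
u,v=int(u),int(v)
c=im[v-24:v+24,u-30:u+30];c=np.clip((c-c.min())/(np.percentile(c,75)-c.min())*255,0,255).astype('u1')
cv2.imwrite("pics/w4c.png",cv2.resize(c,(750,600),interpolation=2));print(u-30,v-24)
E
```

```text
[[ 0.4107 -0.8796 -0.2401  0.5149]
 [ 0.9118  0.3952  0.112   0.0917]
 [-0.0036 -0.2649  0.9643  0.2213]
 [ 0.      0.      0.      1.    ]]
329.83716961481076 158.54552859021504 [0.57809877 0.06564497 0.15364083] [ 0.42692104  0.39872043 -0.15277894]
299 134
```

View pics/w4c.png

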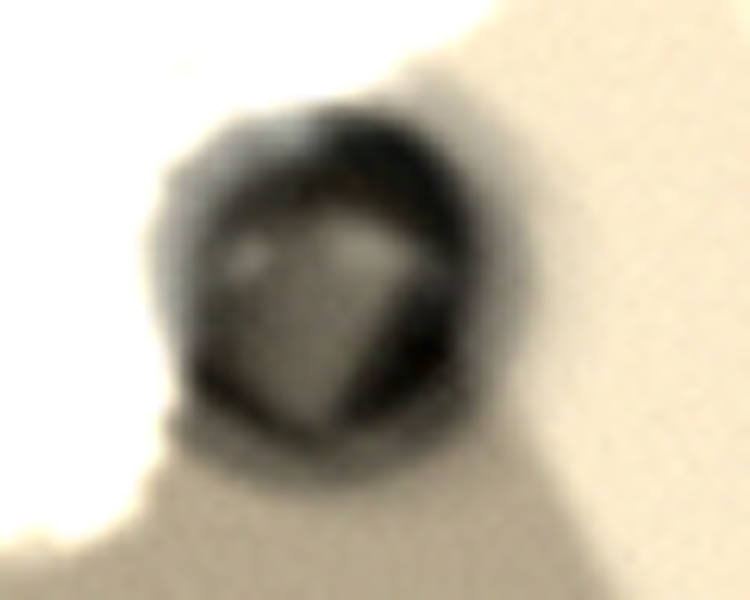

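Clear D end face, with the straight flat edge from crop (410,275) to (330,420) facing lower right. Fitting it to sub-pixel accuracy, then moving on to the knob.

```bash
python3 - <<'E'
from h import *
from scipy.ndimage import map_coordinates
im=np.load("w4.npy").mean(2); m=dict(optics.camera_model("wrist"));m["cam_to_world"]=np.load("w4m.npy")
a=np.array([299+410/12.5,134+275/12.5]);b=np.array([299+330/12.5,134+420/12.5])
a-=.48;b-=.48
t=(b-a)/np.linalg.norm(b-a);n=np.array([-t[1],t[0]]); n*=np.sign(n[0])
P=[];s=np.linspace(-3,3,61)
for f in np.linspace(.15,.85,15):
    q=(a+f*(b-a))+s[:,None]*n; pr=map_coordinates(im,[q[:,1],q[:,0]],order=3)
    g=np.gradient(pr); i=np.argmin(g); P.append(q[i]); print(round(s[i],1),end=" ")
P=np.array(P);c=P.mean(0);d=np.linalg.svd(P-c)[2][0]
W=[onz(m,*(c+k*d),.083) for k in(-3,3)];e=(W[1]-W[0])[:2];e/=np.linalg.norm(e)
N=np.array([-e[1],e[0]]);o=m["cam_to_world"]
if N@np.array([.785,.608])<0:N=-N
ctr=(W[0]+W[1])[:2]/2; print("edge mid",onz(m,*((a+b)/2),.083),"normal deg",np.degrees(np.arctan2(N[1],N[0])),"axis",onz(m,*((a+b)/2),.083)[:2]-.002*N)
print("knob delta",delta([.439+.03*0.912,-.3105-.03*.409,.25]),delta([.439,-.3105,.25]))
E
```

```text
-0.7 -0.6 -0.5 -0.5 0.4 0.2 0.0 0.0 -0.2 -0.1 -0.2 -0.2 -0.3 -0.3 -0.4 edge mid [0.53457604 0.08862501 0.083     ] normal deg 38.47490713050564 axis [0.53301028 0.08738067]
knob delta [-0.05709426 -0.40004936 -0.09663117] [-0.0271089  -0.4000513  -0.09665742]
```

Request:
drive_tool:
  deltas:
    - {"gripper":200,"offset":[0,0,-0.05],"angular":[0,0,0]}
    - {"gripper":0,"offset":[-0.01,-0.04,-0.08],"angular":[0,0,0]}
    - {"gripper":0,"offset":[-0.057,-0.4,-0.09],"angular":[0,0,0]}
    - {"gripper":0,"offset":[-0.057,-0.4,-0.09],"angular":[0,0,0]}
    - {"gripper":0,"offset":[-0.057,-0.4,-0.09],"angular":[0,0,0]}

```text
t: 4.7
eef_pos: [0.5271, -0.1193, 0.2376]
tool_rot: [0.001, 0.209, 0.978, 0.0]
contact_force: [0.3, -0.4, -1.1]
gripper_width: 0.848
grasp_force: 0.0
```

Request:
drive_tool:
  deltas:
    - {"gripper":0,"offset":[-0.025,-0.22,0],"angular":[0,0,0]}
    - {"gripper":0,"offset":[-0.025,-0.22,0],"angular":[0,0,0]}
    - {"gripper":0,"offset":[-0.025,-0.22,0],"angular":[0,0,0]}
    - {"gripper":0,"offset":[-0.025,-0.22,0],"angular":[0,0,0]}
    - {"gripper":0,"offset":[-0.025,-0.22,0],"angular":[0,0,0]}

```text
t: 5.2
eef_pos: [0.4576, -0.3339, 0.2375]
tool_rot: [0.0, 0.212, 0.977, -0.001]
contact_force: [-0.6, -0.5, -0.6]
gripper_width: 1.001
grasp_force: 0.0
```

```bash
python3 - <<'E'
from h import *
m=optics.camera_model("wrist"); im=np.mean([optics.read_camera("wrist").astype(float) for _ in range(4)],0);np.save("w5.npy",im);np.save("w5m.npy",m["cam_to_world"])
o=bot.get_obs();print(o["eef_pos"],o["q"].round(2),o["tool_rot"].round(3))
u,v=proj(m,[.439,-.3105,.03]);print(u,v);u,v=int(u),int(v)
cv2.imwrite("pics/w5.png",cv2.resize(np.clip(im[:300]*1.5,0,255).astype('u1'),(800,375)))
E
```

```text
[ 0.46034318 -0.32874558  0.23683878] [ 0.19  0.39  0.41  1.91 -0.2   0.88  1.84] [0.    0.21  0.978 0.   ]
330.3690155853454 162.91430251553757
```

View pics/w5.png

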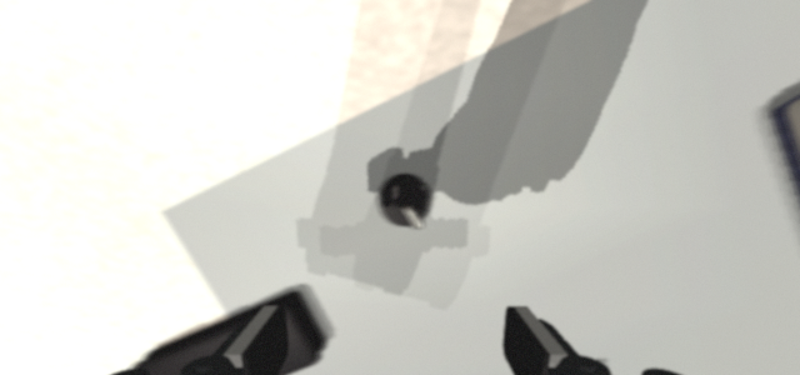

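Knob disc centred at about px (324,160), with the white pointer line running to lower right, px (335,178). The glasses case lies under the left finger, so clearance matters.

```bash
python3 - <<'E'
from h import *
im=np.load("w5.npy").mean(2); m=dict(optics.camera_model("wrist"));m["cam_to_world"]=np.load("w5m.npy")
x0,y0=290,130;c=im[y0:200,x0:360]
dark=(c<30).astype('u1');n,l,st,ce=cv2.connectedComponentsWithStats(dark);i=1+np.argmax(st[1:,4]);
cn=cv2.convexHull(np.argwhere(l==i)[:,::-1].astype('f4').reshape(-1,1,2));el=cv2.fitEllipse(cn);print("ellipse",el,st[i])
uc=np.array(el[0])+[x0,y0];print("centre@8mm",onz(m,*uc,.008),"@16",onz(m,*uc,.016))
hull=cv2.fillConvexPoly(np.zeros_like(dark),cn.astype(int),1)
w=np.argwhere((c>45)&(hull>0))
print(len(w))
print(c[20:55:1,25:60].astype(int)[::1].tolist().__repr__().replace("], [","\n"))
E
```

```text
ellipse ((33.50746536254883, 26.92937660217285), (34.71568298339844, 35.9271125793457), 129.0609130859375) [ 16  10  36  30 718]
centre@8mm [ 0.43381664 -0.3148636   0.008     ] @16 [ 0.4328055  -0.31460808  0.016     ]
17
[[36, 39, 38, 34, 29, 23, 18, 17, 17, 17, 20, 20, 13, 15, 21, 16, 19, 17, 19, 21, 21, 28, 32, 38, 37, 35, 40, 44, 52, 59, 64, 72, 77, 83, 88
41, 42, 39, 33, 29, 18, 15, 18, 18, 19, 16, 20, 19, 18, 19, 21, 25, 16, 13, 15, 23, 24, 31, 32, 36, 34, 39, 44, 50, 54, 63, 71, 79, 86, 90
42, 42, 37, 32, 28, 21, 18, 21, 19, 18, 17, 11, 16, 14, 18, 21, 19, 16, 19, 18, 18, 21, 22, 30, 26, 30, 29, 39, 45, 53, 61, 72, 85, 91, 96
40, 40, 38, 32, 26, 22, 21, 18, 20, 17, 22, 18, 20, 21, 17, 20, 19, 19, 20, 17, 18, 15, 23, 19, 20, 30, 32, 37, 45, 52, 64, 75, 91, 104, 112
40, 40, 38, 33, 25, 23, 14, 13, 14, 17, 17, 17, 16, 17, 19, 17, 21, 15, 19, 20, 18, 18, 19, 19, 21, 25, 32, 36, 48, 55, 68, 81, 102, 115, 126
41, 42, 40, 32, 29, 17, 21, 19, 19, 20, 19, 13, 15, 16, 18, 15, 19, 21, 20, 15, 16, 15, 21, 19, 23, 24, 31, 33, 47, 55, 71, 90, 109, 122, 131
40, 43, 39, 29, 24, 21, 16, 17, 2
[... 3637 characters left out ...]
, 118, 117, 118, 117
113, 110, 109, 106, 102, 99, 96, 94, 92, 88, 87, 84, 82, 85, 89, 91, 89, 90, 94, 106, 113, 111, 110, 112, 111, 110, 114, 117, 119, 118, 119, 119, 117, 117, 117
118, 116, 116, 115, 117, 114, 115, 114, 113, 112, 110, 106, 103, 100, 103, 100, 95, 90, 92, 99, 102, 102, 105, 110, 111, 113, 116, 117, 118, 118, 120, 119, 119, 118, 118
119, 119, 119, 119, 118, 118, 119, 119, 118, 119, 118, 116, 114, 111, 109, 106, 105, 102, 101, 102, 103, 107, 109, 114, 114, 116, 117, 117, 118, 118, 118, 117, 118, 117, 116
117, 119, 119, 118, 119, 118, 119, 119, 118, 119, 119, 118, 117, 116, 116, 114, 115, 114, 114, 113, 112, 113, 116, 118, 116, 118, 117, 117, 115, 118, 118, 118, 116, 118, 116]]
```

Request:
drive_tool:
  deltas:
    - {"gripper":0,"offset":[-0.02,0.002,0.045],"angular":[0,0,0]}
    - {"gripper":0,"offset":[-0.02,0.002,0.08],"angular":[0,0,0]}
    - {"gripper":0,"offset":[-0.02,0.002,0.08],"angular":[0,0,0]}
    - {"gripper":0,"offset":[-0.02,0.002,0.08],"angular":[0,0,0]}
    - {"gripper":0,"offset":[-0.02,0.002,0.08],"angular":[0,0,0]}

```text
t: 5.9
eef_pos: [0.4804, -0.3352, 0.1586]
tool_rot: [0.001, 0.209, 0.978, -0.0]
contact_force: [0.2, 0.2, 0.1]
gripper_width: 0.998
grasp_force: 0.0
```

```bash
python3 - <<'E'
from h import *
optics.read_camera("wrist")
m=optics.camera_model("wrist"); im=np.mean([optics.read_camera("wrist").astype(float) for _ in range(6)],0);np.save("w6.npy",im);np.save("w6m.npy",m["cam_to_world"])
o=bot.get_obs();print(o["eef_pos"])
u,v=proj(m,[.434,-.3145,.02]);print(u,v);u,v=int(u),int(v)
c=im[v-48:v+48,u-60:u+60];print(u-60,v-48)
cv2.imwrite("pics/w6.png",cv2.resize(np.clip((c/130)**.6*255,0,255).astype('u1'),(750,600),interpolation=2))
E
```

```text
[ 0.47959675 -0.33528762  0.15731115]
315.7670680749085 142.89963145244386
255 94
```

View pics/w6.png

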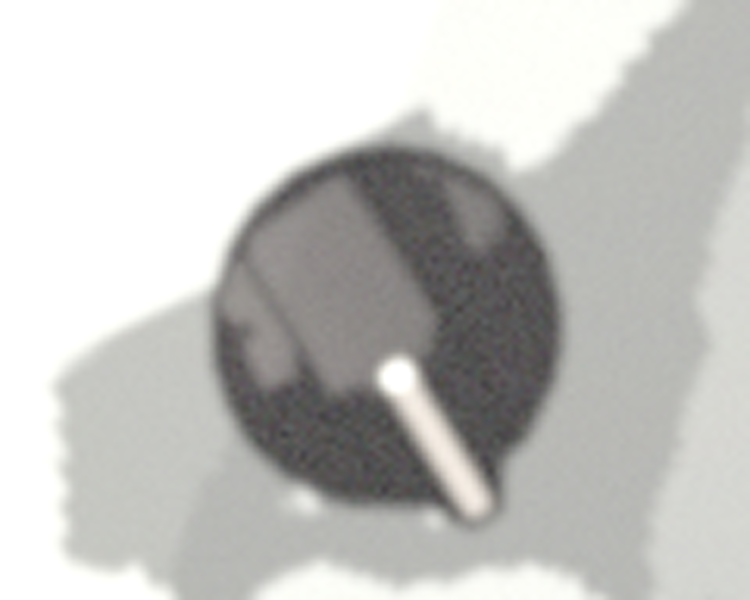

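Sharp view: white line from crop (398,375) to (478,510), bar back end mid (296,215), tip (484,518), skirt circle centre about (388,325).

```bash
python3 - <<'E'
from h import *
im=np.load("w6.npy"); m=dict(optics.camera_model("wrist"));m["cam_to_world"]=np.load("w6m.npy")
f=lambda x,y:np.array([255+x/6.25-.42,94+y/6.25-.42])
g=im.mean(2)
w=lambda p,z:onz(m,*p,z)[:2]
ys,xs=np.mgrid[150:178,310:336]; s=(g[150:178,310:336]>75)
n,l,st,_=cv2.connectedComponentsWithStats(s.astype('u1')); 
i=l[int(f(440,445)[1])-150,int(f(440,445)[0])-310]; print("area",st[i])
pts=np.float32(np.c_[xs[l==i],ys[l==i]]);vx,vy,x,y=cv2.fitLine(pts,2,0,.01,.01).ravel()
if vy<0:vx,vy=-vx,-vy
d=w((x+8*vx,y+8*vy),.038)-w((x-8*vx,y-8*vy),.038);print("line deg",np.degrees(np.arctan2(d[1],d[0])))
a,b=w(f(398,375),.038),w(f(478,510),.038);print("eye deg",np.degrees(np.arctan2(*(b-a)[::-1])))
for p,q in(((245,255),(330,395)),((350,185),(435,310))):
  e=w(f(*q),.038)-w(f(*p),.038);print("edge",np.degrees(np.arctan2(e[1],e[0])))
print("bar ctr",(w(f(296,215),.038)+w(f(484,518),.038))/2,"len",np.linalg.norm(w(f(296,215),.038)-w(f(484,518),.038)))
print("skirt ctr @.010",w(f(388,325),.010),"@.016",w(f(388,325),.016))
th=np.arctan2(d[1],d[0]);T=rot(bot.get_obs()).as_matrix();print("tool y deg",np.degrees(np.arctan2(T[1,1],T[0,1])), bot.get_obs()["q"].round(2))
E
```

```text
area [  5   1  18  25 136]
line deg 7.834787969563144
eye deg 6.783617452949926
edge 6.895369469753698
edge 10.82026117539646
bar ctr [ 0.4388672  -0.31554582] len 0.037152437961139755
skirt ctr @.010 [ 0.43681571 -0.31504215] @.016 [ 0.43630973 -0.31482902]
tool y deg 65.83037539496691 [ 0.23  0.53  0.36  1.91 -0.27  0.74  1.89]
```

Request:
drive_tool:
  deltas:
    - {"gripper":0,"offset":[0.047,0.001,0],"angular":[0,0,-0.7]}
    - {"gripper":0,"offset":[0.047,0.001,0],"angular":[0,0,-0.7]}
    - {"gripper":0,"offset":[0.047,0.001,0],"angular":[0,0,-0.7]}
    - {"gripper":0,"offset":[0.047,0.001,0],"angular":[0,0,-0.7]}
    - {"gripper":0,"offset":[0.047,0.001,0],"angular":[0,0,-0.7]}

```text
t: 6.75
eef_pos: [0.4369, -0.3153, 0.157]
tool_rot: [0.0, -0.064, 0.998, -0.0]
contact_force: [0.1, 0.3, -0.0]
gripper_width: 1.001
grasp_force: 0.0
```

Request:
drive_tool:
  deltas:
    - {"gripper":0,"offset":[0,0,0.03],"angular":[0,0,0]}
    - {"gripper":0,"offset":[0,0,0.05],"angular":[0,0,0]}
    - {"gripper":0,"offset":[0,0,0.06],"angular":[0,0,0]}
    - {"gripper":0,"offset":[0,0,0.062],"angular":[0,0,0]}
    - {"gripper":0,"offset":[0,0,0.062],"angular":[0,0,0]}

```text
t: 7.25
eef_pos: [0.4371, -0.3152, 0.0949]
tool_rot: [-0.0, -0.063, 0.998, -0.0]
contact_force: [-1.1, -0.2, 0.4]
gripper_width: 1.002
grasp_force: 0.0
```

```bash
python3 - <<'E'
from h import *
for _ in range(3):
    optics.read_camera("top");o=bot.get_obs();T=rot(o).as_matrix();print(o["eef_pos"].round(4),np.degrees(np.arctan2(T[1,1],T[0,1])).round(2),T[:2,2].round(4),delta([.4375,-.315,.095]).round(4),o["q"].round(2))
E
```

```text
[ 0.4374 -0.3154  0.0953] 97.28 [ 0.0008 -0.0006] [-0.0002  0.0003  0.0003] [ 0.36  0.56  0.19  2.04 -0.19  0.56  2.38]
[ 0.4375 -0.3154  0.0955] 97.3 [ 0.0013 -0.0008] [-0.0001  0.0004  0.0005] [ 0.36  0.56  0.19  2.04 -0.19  0.56  2.38]
[ 0.4375 -0.3154  0.0956] 97.31 [ 0.0014 -0.0008] [-0.      0.0004  0.0006] [ 0.36  0.56  0.19  2.04 -0.19  0.56  2.38]
```

Request:
drive_tool:
  deltas:
    - {"gripper":255,"offset":[0,0,0],"angular":[0,0,0]}
    - {"gripper":255,"offset":[0,0,0],"angular":[0,0,0]}
    - {"gripper":255,"offset":[0,0,0],"angular":[0,0,0]}
    - {"gripper":255,"offset":[0,0,0],"angular":[0,0,0]}
    - {"gripper":255,"offset":[0,0,0],"angular":[0,0,0]}
  grip_force: 50

```text
t: 7.9
eef_pos: [0.437, -0.3151, 0.0949]
tool_rot: [0.0, -0.064, 0.998, -0.0]
contact_force: [-0.0, 0.4, 2.6]
gripper_width: 0.163
grasp_force: 49.0
```

Request:
drive_tool:
  deltas:
    - {"gripper":255,"offset":[0,0,0],"angular":[0,0,0]}
    - {"gripper":255,"offset":[0,0,0],"angular":[0,0,0]}
    - {"gripper":255,"offset":[0,0,0],"angular":[0,0,0]}
    - {"gripper":255,"offset":[0,0,0],"angular":[0,0,0]}

```text
t: 8.3
eef_pos: [0.4371, -0.3152, 0.0949]
tool_rot: [0.0, -0.064, 0.998, -0.0]
contact_force: [-1.2, -0.6, 5.1]
gripper_width: 0.161
grasp_force: 49.3
```

Request:
drive_tool:
  deltas:
    - {"gripper":255,"offset":[0,0,-0.03],"angular":[0,0,0]}
    - {"gripper":255,"offset":[0,0,-0.07],"angular":[0,0,0]}
    - {"gripper":255,"offset":[0,0.0,-0.12],"angular":[0,0,0]}
    - {"gripper":255,"offset":[0,0,-0.12],"angular":[0,0,0]}

```text
t: 8.7
eef_pos: [0.4395, -0.317, 0.2203]
tool_rot: [0.004, -0.064, 0.998, -0.003]
contact_force: [0.8, -1.0, -0.3]
gripper_width: 0.16
grasp_force: 48.9
```

Request:
drive_tool:
  deltas:
    - {"gripper":255,"offset":[-0.012,0.03,0],"angular":[0,0,-0.15]}
    - {"gripper":255,"offset":[-0.024,0.065,0],"angular":[0,0,-0.3]}
    - {"gripper":255,"offset":[-0.036,0.1,0],"angular":[0,0,-0.45]}
    - {"gripper":255,"offset":[-0.05,0.14,0],"angular":[0,0,-0.6]}
    - {"gripper":255,"offset":[-0.06,0.18,0],"angular":[0,0,-0.69]}

```text
t: 9.2
eef_pos: [0.4734, -0.1271, 0.2139]
tool_rot: [-0.0, -0.331, 0.944, 0.0]
contact_force: [-0.3, -0.3, -0.7]
gripper_width: 0.163
grasp_force: 48.9
```

```bash
python3 - <<'E'
from h import *
o=bot.get_obs();T=rot(o).as_matrix();print(o["eef_pos"].round(4),np.degrees(np.arctan2(T[1,1],T[0,1])),o["gripper_width"],delta([.533,.0875,.215]).round(4),o["q"].round(2))
E
```

```text
[ 0.4734 -0.1271  0.2139] 128.6163488360935 0.16258384288212432 [-0.1805  0.1305 -0.001 ] [ 0.08  0.29  0.07  2.08 -0.03  0.77  2.41]
```

Request:
drive_tool:
  deltas:
    - {"gripper":255,"offset":[-0.036,0.026,0],"angular":[0,0,0]}
    - {"gripper":255,"offset":[-0.072,0.052,0],"angular":[0,0,0]}
    - {"gripper":255,"offset":[-0.108,0.078,0],"angular":[0,0,0]}
    - {"gripper":255,"offset":[-0.144,0.104,0],"angular":[0,0,0]}
    - {"gripper":255,"offset":[-0.18,0.13,0],"angular":[0,0,0]}

```text
t: 9.7
eef_pos: [0.5336, 0.0865, 0.2138]
tool_rot: [-0.001, -0.329, 0.944, 0.0]
contact_force: [0.2, -0.5, -0.4]
gripper_width: 0.161
grasp_force: 48.9
```

Request:
drive_tool:
  deltas:
    - {"gripper":255,"offset":[0,0,0.01],"angular":[0,0,0]}
    - {"gripper":255,"offset":[0,0,0.02],"angular":[0,0,0]}
    - {"gripper":255,"offset":[0,0,0.02],"angular":[0,0,0]}
    - {"gripper":255,"offset":[0,0,0.02],"angular":[0,0,0]}

```text
t: 10.1
eef_pos: [0.5332, 0.083, 0.194]
tool_rot: [-0.001, -0.328, 0.945, -0.0]
contact_force: [-0.1, -0.5, 0.2]
gripper_width: 0.16
grasp_force: 48.9
```

```bash
python3 - <<'E'
from h import *
optics.read_camera("wrist")
o=bot.get_obs();T=rot(o).as_matrix();print(o["eef_pos"].round(4),np.degrees(np.arctan2(T[1,1],T[0,1])),o["contact_force"].round(1))
m=optics.camera_model("wrist"); im=np.mean([optics.read_camera("wrist").astype(float) for _ in range(6)],0);np.save("w7.npy",im);np.save("w7m.npy",m["cam_to_world"])
print(proj(m,[.533,.0875,.083]))
c=im[120:280,200:430]
cv2.imwrite("pics/w7.png",cv2.resize(np.clip((c/150)**.6*255,0,255).astype('u1'),(800,557),interpolation=2))
E
```

```text
[0.5336 0.0832 0.1945] 128.2385765259871 [-0.   0.1 -0.1]
(np.float64(321.3030053623592), np.float64(227.18311276019296))
```

View pics/w7.png

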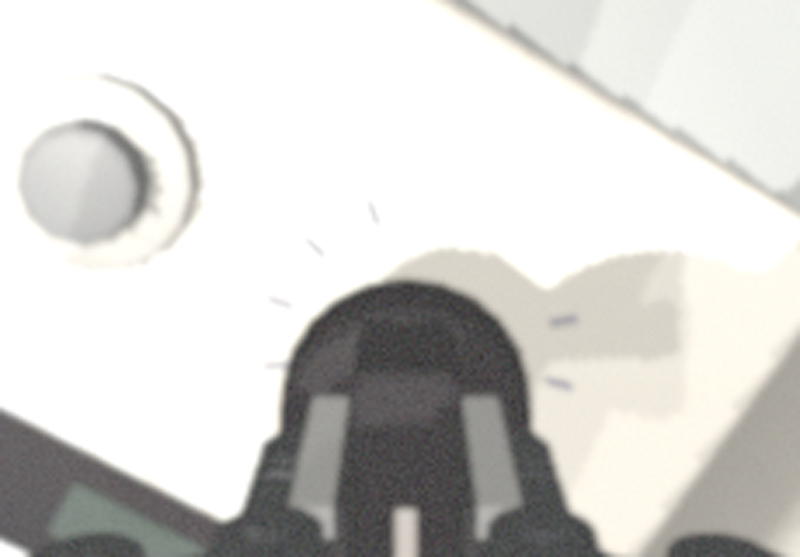

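Knob is held centrally: skirt centred at about px (316,234), with the standby button up at px (223,172). Comparing spindle estimates from the views.

```bash
python3 - <<'E'
from h import *
M=dict(optics.camera_model("wrist"))
def mm(f): d=dict(M);d["cam_to_world"]=np.load(f);return d
m7=mm("w7m.npy");m3=mm("w3.npy");m1=mm("w1.npy")
for v in(231,234):print("knob ctr",onz(m7,316.4,v,.108)[:2].round(4))
b7=onz(m7,200+80/3.478-.4,120+182/3.478-.4,.075)[:2]
im=cv2.imread("pics/w1.png",0);b1=onz(m1,320,190,.075)[:2];s1=onz(m1,392,148,.083)[:2]
s3=onz(m3,260+368/7.5-.4,142+318/7.5-.4,.083)[:2]
print("button",b7,b1,"spindle w1",s1,"w3",s3,[np.linalg.norm(s-b1) for s in(s1,s3)])
# button+yaw from ring and front edge
o=bot.get_obs();print(o["eef_pos"])
p=cv2.imread("pics/top0.png");m=optics.camera_model("top")
A,B=onz(m,247,241,.062),onz(m,322,232.5,.062);print("yaw",np.degrees(np.arctan2(-(A-B)[0],(A-B)[1])))
A,B=onz(mm("w1.npy"),255,155,.062),onz(mm("w1.npy"),505,0,.062);print("yaw w1",np.degrees(np.arctan2(-(B-A)[0],(B-A)[1])))
# centre of tick ring in w3c, by eye : ticks
t=np.array([(62,227),(75,374),(154,497),(275,577),(420,582),(558,550),(667,450),(715,313),(703,160),(618,35)])
P=np.array([onz(m3,260+x/7.5-.4,142+y/7.5-.4,.062)[:2] for x,y in t])
s=np.linalg.lstsq(np.c_[2*P,np.ones(len(P))],(P**2).sum(1),rcond=None)[0];print("tick ring centre",s[:2],np.sqrt(s[2]+s[:2]@s[:2]), (np.linalg.norm(P-s[:2],axis=1)).round(4))
E
```

```text
knob ctr [0.5294 0.0804]
knob ctr [0.5308 0.0816]
button [0.54531785 0.01395037] [0.54306792 0.0160872 ] spindle w1 [0.53301119 0.08789893] w3 [0.53385515 0.08836913] [np.float64(0.07251249738518398), np.float64(0.072866680439657)]
[0.53404162 0.08454413 0.19504142]
yaw 6.078858996412605
yaw w1 6.391129503212274
tick ring centre [0.53548821 0.0892966 ] 0.030946041164308886 [0.0308 0.0311 0.031  0.0314 0.03   0.0312 0.0312 0.0308 0.0311 0.0308]
```

```bash
python3 - <<'E'
from h import *
m=dict(optics.camera_model("wrist"));m["cam_to_world"]=np.load("w7m.npy")
T=np.array([[-.785,-.619],[-.619,.785]]) # rows tool x,y (world xy)
e=np.array([.5336,.0832])
for z in(.0995,.1155):
    p=onz(m,200+405/3.478-.4,120+281/3.478-.4,z)[:2];print(z,"apex tool",(T@(p-e)).round(4),"centre x off",(T@(p-e))[0]-.022)
o=[]
for _ in range(6): optics.read_camera("top"); o.append(bot.get_obs()["eef_pos"])
print(np.round(o,4)); q=bot.get_obs();R_=rot(q).as_matrix();print(np.degrees(np.arctan2(R_[1,1],R_[0,1])),R_[:2,2])
print(delta([.5343,.0888,.18]))
E
```

```text
0.0995 apex tool [0.021  0.0002] centre x off -0.0009670976873913766
0.1155 apex tool [0.0255 0.0002] centre x off 0.0035282474394721167
[[0.534  0.0846 0.195 ]
 [0.534  0.0847 0.1949]
 [0.5339 0.0848 0.1948]
 [0.5339 0.0848 0.1948]
 [0.5339 0.0849 0.1947]
 [0.5339 0.0849 0.1947]]
128.3852885770204 [4.27933843e-05 5.29211661e-05]
[-0.00278114  0.00282271  0.01469889]
```

Request:
drive_tool:
  deltas:
    - {"gripper":255,"offset":[-0.002,0.002,0.005],"angular":[0,0,0]}
    - {"gripper":255,"offset":[-0.002,0.002,0.01],"angular":[0,0,0]}
    - {"gripper":255,"offset":[-0.002,0.002,0.01],"angular":[0,0,0]}
    - {"gripper":255,"offset":[-0.002,0.002,0.01],"angular":[0,0,0]}
    - {"gripper":255,"offset":[-0.002,0.002,0.01],"angular":[0,0,0]}

```text
t: 11.25
eef_pos: [0.5342, 0.0876, 0.1847]
tool_rot: [-0.0, -0.329, 0.944, -0.0]
contact_force: [0.1, -1.1, 0.1]
gripper_width: 0.162
grasp_force: 48.9
```

```bash
python3 - <<'E'
from h import *
for _ in range(3):
  for _ in range(3): optics.read_camera("top")
  print(bot.get_obs()["eef_pos"].round(4))
print(delta([.5343,.0888,.180]).round(4),bot.get_obs()["contact_force"].round(1))
E
```

```text
[0.5343 0.0876 0.1848]
[0.5343 0.0876 0.1848]
[0.5342 0.0876 0.1847]
[-0.0008  0.0009  0.0047] [ 0.2 -0.2 -1.3]
```

Settled within about 1 mm. Descending onto the spindle.

Request:
drive_tool:
  deltas:
    - {"gripper":255,"offset":[-0.001,0.001,0.003],"angular":[0,0,0]}
    - {"gripper":255,"offset":[-0.001,0.001,0.006],"angular":[0,0,0]}
    - {"gripper":255,"offset":[-0.001,0.001,0.009],"angular":[0,0,0]}
    - {"gripper":255,"offset":[-0.001,0.001,0.009],"angular":[0,0,0]}

```text
t: 12.1
eef_pos: [0.5347, 0.0891, 0.1753]
tool_rot: [0.0, -0.329, 0.944, -0.0]
contact_force: [1.8, -0.7, -1.6]
gripper_width: 0.163
grasp_force: 48.8
```

Request:
drive_tool:
  deltas:
    - {"gripper":255,"offset":[0,0,0.002],"angular":[0,0,0]}
    - {"gripper":255,"offset":[0,0,0.004],"angular":[0,0,0]}
    - {"gripper":255,"offset":[0,0,0.004],"angular":[0,0,0]}

```text
t: 12.4
eef_pos: [0.5348, 0.089, 0.1716]
tool_rot: [0.0, -0.329, 0.944, -0.0]
contact_force: [2.4, 0.0, -2.4]
gripper_width: 0.16
grasp_force: 48.8
```

Request:
drive_tool:
  deltas:
    - {"gripper":255,"offset":[0,0,0.002],"angular":[0,0,0]}
    - {"gripper":255,"offset":[0,0,0.004],"angular":[0,0,0]}
    - {"gripper":255,"offset":[0,0,0.006],"angular":[0,0,0]}
    - {"gripper":255,"offset":[0,0,0.006],"angular":[0,0,0]}

```text
t: 12.8
eef_pos: [0.5348, 0.0891, 0.1656]
tool_rot: [0.0, -0.329, 0.944, -0.0]
contact_force: [4.0, -0.1, -2.3]
gripper_width: 0.158
grasp_force: 48.9
```

Request:
drive_tool:
  deltas:
    - {"gripper":255,"offset":[0,0,0.002],"angular":[0,0,0]}
    - {"gripper":255,"offset":[0,0,0.004],"angular":[0,0,0]}
    - {"gripper":255,"offset":[0,0,0.004],"angular":[0,0,0]}

```text
t: 13.1
eef_pos: [0.5348, 0.0891, 0.1619]
tool_rot: [0.0, -0.329, 0.944, -0.0]
contact_force: [3.1, -0.2, 4.6]
gripper_width: 0.161
grasp_force: 49.6
```

Request:
drive_tool:
  deltas:
    - {"gripper":255,"offset":[0,0,0.002],"angular":[0,0,0]}
    - {"gripper":255,"offset":[0,0,0.004],"angular":[0,0,0]}
    - {"gripper":255,"offset":[0,0,0.004],"angular":[0,0,0]}

```text
t: 13.4
eef_pos: [0.535, 0.0891, 0.1595]
tool_rot: [0.001, -0.329, 0.944, -0.0]
contact_force: [-2.2, -1.8, 19.8]
gripper_width: 0.162
grasp_force: 51.6
```

Request:
drive_tool:
  deltas:
    - {"gripper":255,"offset":[0,0,0.001],"angular":[0,0,0]}
    - {"gripper":255,"offset":[0,0,0.001],"angular":[0,0,0]}

```text
t: 13.6
eef_pos: [0.5351, 0.0891, 0.1593]
tool_rot: [0.001, -0.329, 0.945, -0.0]
contact_force: [-4.2, -2.2, 27.3]
gripper_width: 0.162
grasp_force: 52.6
```

Request:
drive_tool:
  deltas:
    - {"gripper":255,"offset":[0,0,0],"angular":[0,0,0]}
    - {"gripper":255,"offset":[0,0,0],"angular":[0,0,0]}
    - {"gripper":255,"offset":[0,0,0],"angular":[0,0,0]}
    - {"gripper":255,"offset":[0,0,0],"angular":[0,0,0]}

```text
t: 14.0
eef_pos: [0.5351, 0.0891, 0.1593]
tool_rot: [0.001, -0.329, 0.944, -0.0]
contact_force: [-3.6, -1.8, 26.8]
gripper_width: 0.157
grasp_force: 52.6
```

```bash
python3 - <<'E'
from h import *
im=optics.read_camera("wrist");cv2.imwrite("pics/w8.png",np.clip(im*1.5,0,255).astype('u1'))
E
```

```text
(no output)
```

View pics/w8.png

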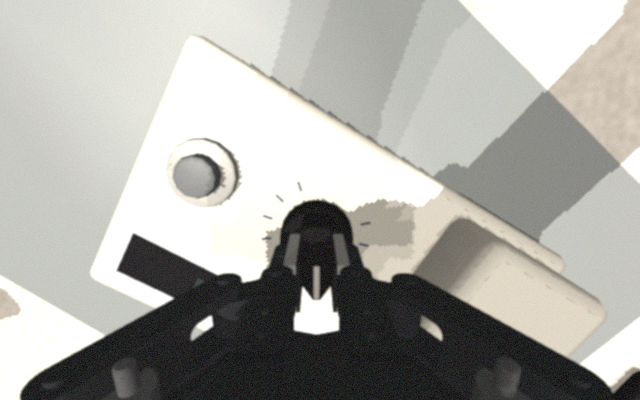

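The knob at (316,235) is seated level in the grip, the button at (198,175) is up, and the push is steady against a hard stop.

```bash
python3 -c "
from station import bot
print(bot.hand_in())"
```

```text
the job is handed in; nothing more can be done
None
```

I pressed the standby button to its stop and it sprang back up. I then fitted the knob on the spindle and handed in still gripping it, pressed against the hard stop at about 27 N. The hand-in gave no pass or fail result.

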